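# Sweep the silver offcuts off the soldering slab and gather them in the catch tray's corner

## Robot

A 7-joint arm with a two-finger parallel gripper is mounted at the origin on the work surface. World frame = base frame: x ahead of the robot, y to its left, z up, the work surface at z = 0. Lengths are in m, angles in rad, forces in N, time in s.
With the tool pointing down it reaches from about 0.425 to 0.925 m from the base axis. Payload 6.8 kg.
Tool frame: the origin (TCP) lies at the very end of the fingers, on their centre line; the grasp point (between the pads) lies 19 mm behind it; z points along the fingers, y is the line along which they close (so a half turn about z gives the same grasp; the last joint's range is limited). The gripper opens to 85 mm and grips with 20 to 120 N. Pads are 22 mm wide; open, the fingers measure 114 mm over their backs; the gripper's body (76 mm by 85 mm) begins 54 mm behind the grasp point. The pads swing forward as they close: fully open they stand 13 mm farther back than shut.
Start: joints at [-1.244, 0.477, 0.022, 1.555, -0.011, 1.109, -0.083], TCP at [0.284, 0.612, 0.204] pointing down, gripper open.
Joint ranges: [-2.96, 2.96], [-0.34, 2.1], [-1.41, 1.46], [0.24, 2.44], [-1.37, 4.51], [0.17, 1.92], [-2.96, 2.96]. Speed limits (rad/s): [2.39, 2.39, 3.14, 3.14, 3.14, 3.14, 3.14].

## Interface

Orientations are given as a unit quaternion [w, x, y, z].
In Python, from station import monitor, eyes, bot gives the robot as it stands.
- The arm moves only by the shell command python3 -m creep 'ROWS' [FORCE]. ROWS is a JSON list of rows, 1 to 20 of them, each of 5 numbers: dx, dy, dz in m, then a turn about the tool's z in rad, then the opening from 0.0 (shut) to 1.0 (fully open); each row shifts and turns the commanded pose from where the row before left it, along the tool's axes as they then stand; what a row does not reach is not made up. A row lasts 1/10 s, in which the tool goes at most 0.05 m and 0.15 rad, less where a joint would pass 70% of its speed; a pose out of reach is approached as far as the arm can. The fingers move at their own pace and stop on an object; FORCE is the grip in N (left out, the last holds). Time passes only in rows, so rows that do not move let the fingers close. It prints the time, the measured TCP pose, the force, the opening and the grip force at its end.
- monitor.get_obs(): the state, without advancing time (a new reading comes with each control period).
- eyes.read_camera(name): name is "scene" or "side" or "wrist"; returns the picture (384x512x3 uint8, blue, green, red); there is no depth.
- eyes.camera_info(name): a dict with "vertical_fov" (degrees; the focal length in pixels is half the picture's height over the tangent of half this angle, whatever the lens; pixels are square), "cx", "cy" (the principal point, pixels), "k1" (the pictures are not rectified: a ray, as slopes to the right and down, at radius r is drawn at 1 + k1 r^2 times it, then the intrinsics apply), "view" (4x4, takes a point from world to camera coordinates); the wrist camera has in their place "hand_eye" (4x4, takes a point from camera to tool coordinates, whose origin is the TCP and whose axes are the flange's). Camera axes: x right, y up, looking along -z (the intrinsics and any distortion apply to the point x, -y, -z); pixel columns grow to the right and rows downward; lengths in m; the calibration is good to about 2 mm. A picture is of the moment at which its call begins: read the wrist's pose just before it. camera_info takes no time and is no camera call.
- bot.hand_in(): hands the job in; it is judged then, once.
The state is a dict: "t": time; "q": joint angles; "joint_vel": joint speeds; "joint_torque": joint torques, N m; "eef_pos": TCP position; "tool_rot": TCP orientation; "contact_force": force on the tool from outside, world axes, zero at the start; "torque": the same for the moment, N m; "gripper_width": opening from 0.0 (shut) to 1.0 (fully open); "grasp_force": force on a finger pad.
Only numpy, scipy, OpenCV 4.12 (cv2) and the standard library are available. Lean on these libraries where they do the work, as an engineer would, in place of code of your own. Each camera call takes 0.05 s, during which the arm holds its last target. There are 200 camera calls.

## Task

With the scraper block, wipe the four loose silver offcuts off the soldering slab into the catch tray tucked under its right-hand edge while the tray stands on the bench, then put the scraper down clear of the tray; do not touch the offcuts with the gripper itself. Then take the tray by its upright tab, draw it out from under the slab, lift it well clear of the bench and tilt it until all four offcuts have slid together into its cut-off corner. Finish while still holding the tray in the air, tilted and still, with the offcuts resting in that corner; leave the other things on the bench where they are.

Things in the scene. Friction and masses are not known exactly. Their poses are not given: they have to be found in the camera images.
- slab: fixed dull brown-grey slab, plate 260 (x) x 180 (y) x 22 mm on two set-back bearers, its top 55 mm and underside 33 mm above the bench. Origin: on the bench below its centre; x points away from the robot, -y to the robot's right, where the tray stands. The offcuts start within 35 mm of the origin in x, 60 mm in y; nothing else on it stands closer than 65 mm in x
- tray: loose bare-metal tray 150 (x) x 110 (y) mm, walls 28 high, 4 thick, floor 4 mm, 0.22 kg +-20 %. Axes within 3 degrees of the slab's; its +y wall is tucked 2 to 15 mm under the slab's -y edge: pull it 25 mm or more in its -y before lifting. Its -x -y corner (near, right) is cut off by a diagonal wall; an upright tab stands mid +x (far) wall. Origin: centre of its underside
- tray_corner (a point): on the tray: the gathering corner, foot of the inner face of the diagonal wall at its middle, on the tray's floor; at (-0.057, -0.037, 0.004) in the tray's frame
- tray_grip (a point): on the tray: the grip point of the tab, at (0.072, 0, 0.046) in the tray's frame. The tab is 6 mm thick (along the tray's x), 44 mm wide (along y) and its top is 62 mm above the tray's underside; grip it across its thickness from above, one finger inside the tray and one outside
- scraper: loose scraper block, light wood with a steel lower edge, 100 (its x) x 24 (its y) x 60 mm high, 0.18 kg, standing on its long narrow face on the bench at the robot's right; grip it across its 24 mm. Origin: centre of its underside
- offcut1: polished silver offcut, smooth grey metal, a disc 16 mm across and 6 mm thick, 12 g, lying flat on the slab (in the tray later); origin: centre of its underside. It slides easily on slab and tray: friction 0.12 to 0.18, so it moves once the slope along its path is clearly over 15 degrees
- offcut2: polished silver offcut, smooth grey metal, a disc 16 mm across and 6 mm thick, 12 g, lying flat on the slab (in the tray later); origin: centre of its underside. It slides easily on slab and tray: friction 0.12 to 0.18, so it moves once the slope along its path is clearly over 15 degrees
- offcut3: polished silver offcut, smooth grey metal, 15 x 15 mm square and 6 mm thick, 12 g, lying flat on the slab (in the tray later); origin: centre of its underside. It slides easily on slab and tray: friction 0.12 to 0.18, so it moves once the slope along its path is clearly over 15 degrees
- offcut4: polished silver offcut, smooth grey metal, 15 x 15 mm square and 6 mm thick, 12 g, lying flat on the slab (in the tray later); origin: centre of its underside. It slides easily on slab and tray: friction 0.12 to 0.18, so it moves once the slope along its path is clearly over 15 degrees
- cup: bystander: small dark steel bowl, 40 mm across, 24 mm high, on the slab's near part; origin: centre of its underside
- ringbox: bystander: cardboard ring box 48 x 48 x 31 mm on the slab's far part; origin: centre of its underside
- charcoal: bystander: black charcoal block 85 x 50 x 32 mm at the robot's right, may have changed places with the scraper or the jar; origin: centre of its underside
- jar: bystander: glass jar with dark lid, 60 mm across, 62 mm high, at the robot's right; origin: centre of its underside
- hammer: bystander: hammer 200 mm long lying on the bench at the robot's left; origin: its underside near mid-length
- mandrel: bystander: steel ring mandrel, a cone 130 mm high on a 56 mm foot, beyond the tray; origin: centre of its underside

How it is judged:
By the outcome, as a careful person would: the job done as asked, in the order asked, and still so for the second after the job is handed in, while the arm keeps its last pose, push and grip.
It also fails if it takes over 54 s, if anything falls off the work surface, if the arm or the gripper's body presses on something with over 40 N, if the wrist force passes 120 N, or if a joint passes its speed limit or range.

## Working session

There is one attempt and no reset: what is moved stays moved. The work goes in short steps, Python scripts to look and compute and a shell command to move; the robot and the scene stay as the last step left them, time stands still between calls to the robot, and variables do not carry over. Pictures are saved under pics/ and viewed, at most 11 in all, crops included, and the job is handed in when it is done.

```bash
ls; mkdir -p pics; cat > h.py <<'E'
import numpy as np, cv2
from station import monitor, eyes, bot
from scipy.spatial.transform import Rotation as R
def rot(o):
    q=o["tool_rot"]; return R.from_quat([q[1],q[2],q[3],q[0]]).as_matrix()
def cam(name):
    i=eyes.camera_info(name); f=192/np.tan(np.radians(i["vertical_fov"])/2)
    if name=="wrist":
        o=monitor.get_obs(); T=np.eye(4); T[:3,:3]=rot(o); T[:3,3]=o["eef_pos"]
        V=T@np.array(i["hand_eye"])
    else: V=np.linalg.inv(np.array(i["view"]))
    return dict(f=f,cx=i["cx"],cy=i["cy"],k=i["k1"],V=V)
def ray(c,u,v):
    K=np.array([[c["f"],0,c["cx"]],[0,c["f"],c["cy"]],[0,0,1.]])
    d=np.array([(u-c["cx"])/c["f"],(v-c["cy"])/c["f"]]); s=d.copy()
    for _ in range(30): s=d/(1+c["k"]*(s@s))
    w=c["V"][:3,:3]@np.array([s[0],-s[1],-1]); return c["V"][:3,3],w
def onz(c,u,v,z):
    p,w=ray(c,u,v); return p+w*(z-p[2])/w[2]
def tri(a,b):
    (p,u),(q,w)=ray(*a),ray(*b); A=np.stack([u,-w],1); s=np.linalg.lstsq(A,q-p,rcond=None)[0]
    x,y=p+u*s[0],q+w*s[1]; return (x+y)/2,np.linalg.norm(x-y)
def proj(c,P):
    x=np.linalg.inv(c["V"])@np.append(P,1); s=np.array([x[0],-x[1]])/-x[2]; s=s*(1+c["k"]*(s@s)); return s*c["f"]+[c["cx"],c["cy"]]
E
python3 - <<'E'
from h import *
for n in ["scene","side"]:
    im=eyes.read_camera(n); cv2.imwrite(f"pics/{n}0.png",im)
    cv2.imwrite(f"pics/{n}0b.png",cv2.resize(im,(800,600),interpolation=cv2.INTER_CUBIC))
    c=cam(n); print(n,c["f"],c["cx"],c["cy"],c["k"],c["V"].round(3).tolist())
print(eyes.camera_info("wrist"),monitor.get_obs())
E
```

```text
pics
scene 405.7895849785297 254.31037207369067 185.23343508414962 -0.05954917165089479 [[-0.04, -0.817, 0.575, 1.225], [0.999, -0.034, 0.021, 0.036], [0.003, 0.575, 0.818, 0.938], [0.0, 0.0, 0.0, 1.0]]
side 459.1718254328213 254.68663095731057 191.57182896907537 -0.10081518640626576 [[0.723, 0.348, -0.598, -0.26], [-0.691, 0.36, -0.626, -0.891], [-0.003, 0.866, 0.5, 0.788], [0.0, 0.0, 0.0, 1.0]]
{'vertical_fov': 66.32668902575271, 'cx': 255.55644115032234, 'cy': 193.59041744038055, 'k1': -0.0538993359073745, 'hand_eye': array([[-3.47318683e-04,  9.65712790e-01,  2.59612569e-01,
         6.53024416e-02],
       [ 9.99999936e-01,  3.56306085e-04,  1.24389877e-05,
         1.03811646e-03],
       [-8.04890483e-05,  2.59612556e-01, -9.65712853e-01,
        -1.69136530e-01],
       [ 0.00000000e+00,  0.00000000e+00,  0.00000000e+00,
         1.00000000e+00]])} {'t': 0.1, 'q': array([-1.24411392,  0.47773065,  0.02231271,  1.55632558, -0.01149453,
        1.10932026, -0.08308341]), 'joint_vel': array([ 3.98812894e-04, -2.25108214e-03,  9.04197340e-04,  1.15584190e-03,
        1.16441799e-03,  1.22969452e-05,  1.06696959e-03]), 'joint_torque': array([ 4.89112252e-03, -5.97755671e+01,  1.61414500e+00, -2.81952095e+01,
        1.29016803e-02,  5.14056665e-03,  2.18862262e-07]), 'eef_pos': array([0.28407379, 0.61167991, 0.20302495]), 'tool_rot': array([-1.23570264e-04,  2.15650699e-01,  9.76470220e-01, -8.18787415e-04]), 'contact_force': array([ 0.01596644,  0.04073535, -0.41717662]), 'torque': array([-0.00047763, -0.0007953 ,  0.02297984]), 'grasp_force': 0.0, 'gripper_width': 1.0013429834590613}
```

View pics/scene0b.png

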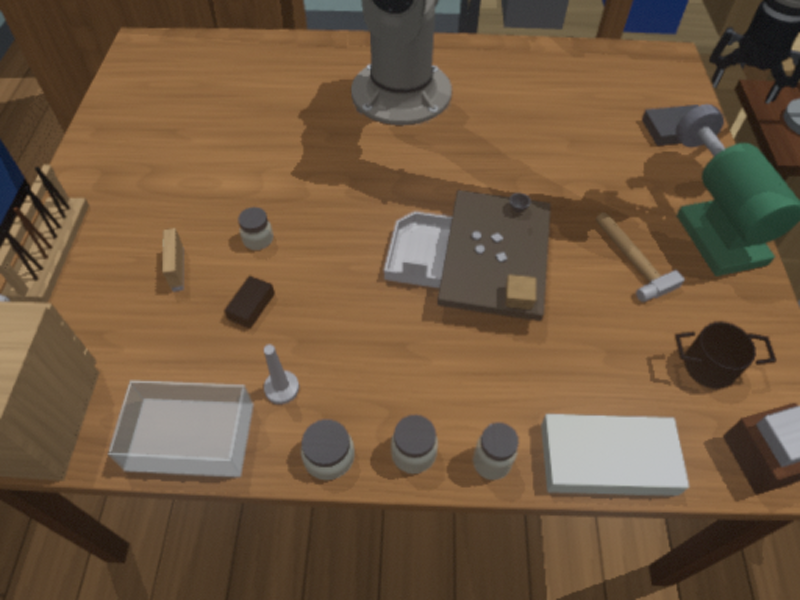

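View pics/side0b.png

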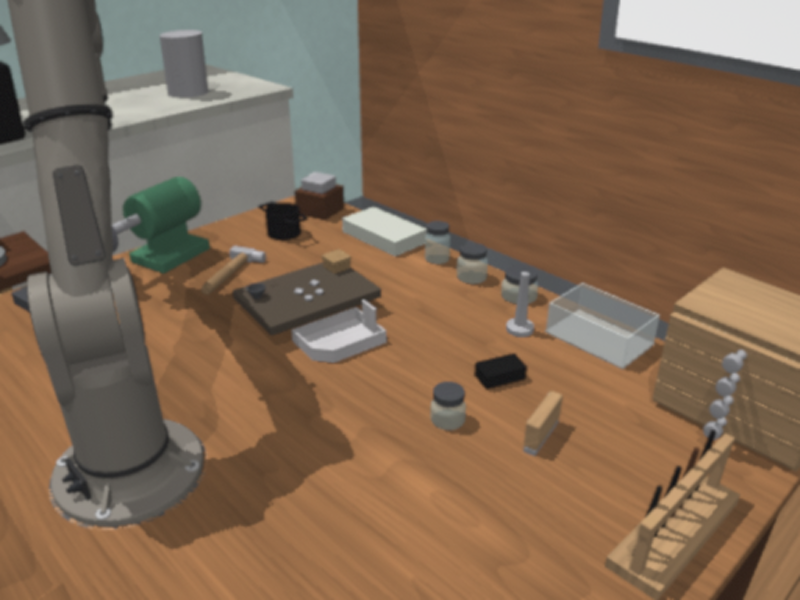

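Scene (zoomed 1.5625×): slab corners about (458,192), (552,208), (545,315), (440,303). The tray is at (420,248), the scraper at (172,258), and the offcuts at (477,236), (497,238), (480,249), (502,257). The side view shows the scraper at (543,422), with the tab at (369,312).

```bash
python3 - <<'E'
from h import *
s,d=cam("scene"),cam("side"); k=1/1.5625
def p(n,c,u,v,z): print(n,onz(c,u*k,v*k,z).round(4))
for u,v in [(458,192),(552,208),(545,315),(440,303)]: p("slab",s,u,v,.055)
for u,v in [(477,236),(497,238),(480,249),(502,257)]: p("off",s,u,v,.061)
for u,v in [(520,198)]: p("cup",s,u,v,.079)
for u,v in [(164,232),(178,230),(182,268),(166,270)]: p("scr top s",s,u,v,.06)
for u,v in [(528,430),(540,437),(562,400),(550,395)]: p("scr top d",d,u,v,.06)
for u,v in [(298,322),(232,295),(380,290)]: p("slab d",d,u,v,.055)
for u,v in [(254,212)]: p("jar",s,u,v,.062)
for u,v in [(385,283),(440,290),(388,240),(412,212)]: p("tray rim",s,u,v,.028)
for n in ["scene","side"]:
    im=cv2.imread(f"pics/{n}0.png")
    a,b=((240,110),(95,130)) if n=="scene" else ((140,160),(320,240))
    t=[cv2.resize(im[y:y+100,x:x+130],(520,400),interpolation=cv2.INTER_CUBIC)for x,y in (a,b)]
    cv2.imwrite(f"pics/c_{n}.png",cv2.resize(np.hstack(t),(800,308)))
a,b=cv2.imread("pics/c_scene.png"),cv2.imread("pics/c_side.png");
cv2.imwrite("pics/c.png",np.vstack([a,b])[:600])
E
```

```text
slab [0.3726 0.1206 0.055 ]
slab [0.4057 0.297  0.055 ]
slab [0.6467 0.261  0.055 ]
slab [0.6299 0.0864 0.055 ]
off [0.4858 0.1525 0.061 ]
off [0.4889 0.1883 0.061 ]
off [0.5156 0.1568 0.061 ]
off [0.532  0.1949 0.061 ]
cup [0.4057 0.2329 0.079 ]
scr top s [ 0.4986 -0.4159  0.06  ]
scr top s [ 0.4929 -0.3912  0.06  ]
scr top s [ 0.5786 -0.3631  0.06  ]
scr top s [ 0.5841 -0.3903  0.06  ]
scr top d [ 0.4746 -0.4114  0.06  ]
scr top d [ 0.4747 -0.4344  0.06  ]
scr top d [ 0.5748 -0.4045  0.06  ]
scr top d [ 0.5716 -0.3826  0.06  ]
slab d [0.415  0.0981 0.055 ]
slab d [0.3798 0.2793 0.055 ]
slab d [0.6153 0.0811 0.055 ]
jar [ 0.4458 -0.2585  0.062 ]
tray rim [ 0.5731 -0.0092  0.028 ]
tray rim [0.5842 0.0879 0.028 ]
tray rim [ 0.4747 -0.0087  0.028 ]
tray rim [0.4033 0.0339 0.028 ]
```

View pics/c.png

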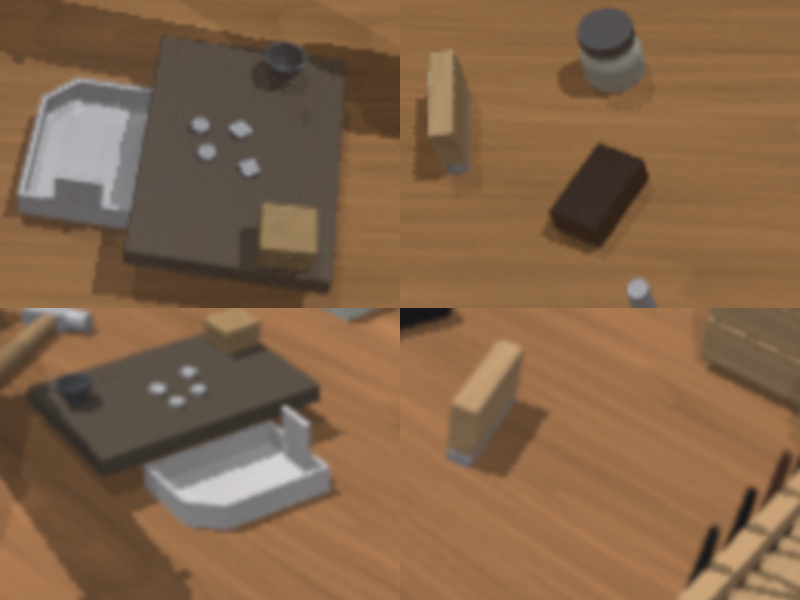

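The scene crop shows the tray's tab on the far wall and the offcuts clustered slightly right of the slab's centre. The scraper is yawed about 16°. The side crop agrees. Rows can only turn the tool about its own z, so I'll check on the way what the arm does at its reach limit. The tray has to be tilted somehow.

```bash
python3 -m creep '[[-0.04,-0.02,-0.02,0,1],[-0.04,-0.02,-0.02,0,1],[-0.04,-0.02,-0.02,0,1],[-0.04,-0.02,-0.02,0,1],[-0.04,-0.02,-0.02,0,1],[-0.04,-0.02,-0.02,0,1],[-0.04,-0.02,-0.02,0,1],[-0.04,-0.02,-0.02,0,1],[-0.04,-0.02,-0.02,0,1],[-0.04,-0.02,-0.02,0,1],[-0.04,-0.02,-0.02,0,1],[-0.04,-0.02,-0.02,0,1]]'; python3 -m creep '[[-0.04,0.02,0,0,1],[-0.04,0.02,0,0,1],[-0.04,0.02,0,0,1],[-0.04,0.02,0,0,1],[-0.04,0.02,0,0,1],[-0.04,0.02,0,0,1],[-0.04,0.02,0,0,1],[-0.04,0.02,0,0,1]]'; python3 -c "
from h import *
o=monitor.get_obs();print(o['q'].round(3),o['t'],rot(o).round(3))"
```

```text
t: 1.3
eef_pos: [0.6192, 0.1908, 0.4444]
tool_rot: [-0.0, 0.216, 0.976, -0.0]
contact_force: [0.5, -0.3, -0.1]
gripper_width: 1.001
grasp_force: 0.0
t: 2.1
eef_pos: [0.8812, 0.1871, 0.406]
tool_rot: [0.007, 0.224, 0.974, 0.012]
contact_force: [-0.3, -1.3, 0.9]
gripper_width: 1.001
grasp_force: 0.0
[-0.351  1.014  0.735  0.247 -0.674  1.915  0.938] 2.1 [[-0.899  0.437  0.018]
 [ 0.438  0.899  0.021]
 [-0.007  0.027 -1.   ]]
```

```bash
for i in 1 2 3; do python3 -m creep '[[0,0,-0.05,0,1],[0,0,-0.05,0,1]]' | sed -n 1,3p;  python3 -c "
from h import *
o=monitor.get_obs();print(o['q'].round(3),rot(o)[:,2].round(3))"; done
```

```text
t: 2.3
eef_pos: [0.8697, 0.1746, 0.4572]
tool_rot: [0.031, 0.231, 0.972, 0.013]
[-0.31   0.923  0.307  0.246 -0.261  1.915  0.877] [ 0.067  0.011 -0.998]
t: 2.5
eef_pos: [0.8521, 0.1794, 0.5294]
tool_rot: [0.065, 0.224, 0.972, 0.04]
[-0.313  0.841  0.277  0.242 -0.248  1.915  0.875] [ 0.143  0.049 -0.988]
t: 2.7
eef_pos: [0.8323, 0.1732, 0.5943]
tool_rot: [0.099, 0.224, 0.968, 0.056]
[-0.317  0.765  0.285  0.242 -0.246  1.915  0.874] [ 0.216  0.064 -0.974]
```

Raising the arm at its outer limit leans the tool outward, so the held tray would slope back towards the base. That gives me the tilt. Now over to the scraper, checking that the tool comes upright again.

```bash
python3 -m creep '[[0.01,-0.043,0.015,0,1],[0.01,-0.043,0.015,0,1],[0,-0.043,0.015,0,1],[0,-0.043,0.015,0,1],[0,-0.043,0.015,0,1],[0,-0.043,0.015,0,1],[0,-0.043,0.015,0,1],[0,-0.043,0.015,0,1],[0,-0.043,0.015,0,1],[0,-0.043,0.015,0,1],[0,-0.043,0.015,0,1],[0,-0.043,0.015,0,1]]' | sed -n 1,3p;  python3 -c "
from h import *
o=monitor.get_obs();print(o['q'].round(3),rot(o).round(3))"
```

```text
t: 3.9
eef_pos: [0.651, -0.2494, 0.3509]
tool_rot: [0.098, 0.225, 0.968, 0.056]
[ 0.084  0.329  0.353  1.49  -0.279  1.177  1.61 ] [[-0.88   0.424  0.216]
 [ 0.446  0.893  0.064]
 [-0.165  0.152 -0.974]]
```

The tilt persists as a reference, so I'll undo it the way it came.

```bash
python3 -m creep '[[0,0.043,-0.015,0,1],[0,0.043,-0.015,0,1],[0,0.043,-0.015,0,1],[0,0.043,-0.015,0,1],[0,0.043,-0.015,0,1],[0,0.043,-0.015,0,1],[0,0.043,-0.015,0,1],[0,0.043,-0.015,0,1],[0,0.043,-0.015,0,1],[0,0.043,-0.015,0,1],[-0.01,0.043,-0.015,0,1],[-0.01,0.043,-0.015,0,1]]' | sed -n 1,3p;  python3 -m creep '[[-0.03,0.015,0.02,0,1],[-0.02,0.01,0.04,0,1]]' | sed -n 1,3p;  python3 -c "
from h import *
o=monitor.get_obs();print(o['q'].round(3),rot(o).round(3))"
python3 -m creep '[[-0.02,0.01,0.04,0,1],[-0.02,0.01,0.04,0,1]]' | sed -n 1,3p;  python3 -c "
from h import *
o=monitor.get_obs();print(o['q'].round(3),rot(o).round(3))"
```

```text
t: 5.1
eef_pos: [0.8316, 0.1678, 0.5898]
tool_rot: [0.097, 0.229, 0.966, 0.068]
t: 5.3
eef_pos: [0.8742, 0.1511, 0.5587]
tool_rot: [0.105, 0.245, 0.962, 0.067]
[-0.327  0.84   0.749  0.262 -0.678  1.853  0.93 ] [[-0.858  0.457  0.234]
 [ 0.485  0.871  0.078]
 [-0.168  0.18  -0.969]]
t: 5.5
eef_pos: [0.9303, 0.1562, 0.4766]
tool_rot: [0.1, 0.245, 0.962, 0.071]
[-0.31   0.963  0.896  0.244 -0.855  1.778  0.951] [[-0.86   0.457  0.227]
 [ 0.485  0.87   0.087]
 [-0.158  0.185 -0.97 ]]
```

Outward tilt doesn't undo there, because q6 just comes off its limit. I'll fit a quick kinematic model from the logged poses to find where the limits push the tilt back.

```bash
cat > fk.py <<'E'
import numpy as np, itertools
from scipy.optimize import least_squares
from scipy.spatial.transform import Rotation as R
Q=np.array([[-1.24411,.47773,.02231,1.55633,-.01149,1.10932,-.08308],[-.351,1.014,.735,.247,-.674,1.915,.938],[-.31,.923,.307,.246,-.261,1.915,.877],[-.313,.841,.277,.242,-.248,1.915,.875],[-.317,.765,.285,.242,-.246,1.915,.874],[.084,.329,.353,1.49,-.279,1.177,1.61],[-.327,.84,.749,.262,-.678,1.853,.93],[-.31,.963,.896,.244,-.855,1.778,.951]])
P=np.array([[.28407,.61168,.20302],[.8812,.1871,.406],[.8697,.1746,.4572],[.8521,.1794,.5294],[.8323,.1732,.5943],[.651,-.2494,.3509],[.8742,.1511,.5587],[.9303,.1562,.4766]])
T=np.array([[-.0001,.21565,.97647,-.0008],[.007,.224,.974,.012],[.031,.231,.972,.013],[.065,.224,.972,.04],[.099,.224,.968,.056],[.098,.225,.968,.056],[.105,.245,.962,.067],[.1,.245,.962,.071]])
def fk(q,s,x):
    h,a,e1,b,e2,t,e3,c1,c7=x
    r=R.from_euler('z',s[0]*q[0]+c1); p=np.array([0,0,h])
    r=r*R.from_euler('y',q[1])*R.from_euler('z',s[1]*q[2]); p=p+r.apply([e1,0,a])
    r=r*R.from_euler('y',q[3]); p=p+r.apply([e2,0,b])
    r=r*R.from_euler('z',s[2]*q[4])*R.from_euler('y',q[5]); p=p+r.apply([e3,0,t])
    r=r*R.from_euler('z',s[3]*q[6]+c7); return p,r
TR=R.from_quat(T[:,[1,2,3,0]])
def res(x,s):
    o=[]
    for q,p,t in zip(Q,P,TR):
        pp,r=fk(q,s,x); o+=list(pp-p)+list(.2*(r*t.inv()).as_rotvec())
    return o
def fit():
    best=None
    for s in itertools.product([1,-1],repeat=4):
      for c7 in (0,1.57,3.14,-1.57):
       for c1 in (0,3.14):
        f=least_squares(res,[.35,.4,0,.4,0,.3,0,c1,c7],args=(s,),max_nfev=40)
        if best is None or f.cost<best[0]: best=(f.cost,s,f.x)
    return best
if __name__=="__main__":
    c,s,x=fit(); print(c,s,x.round(4).tolist())
    for q2 in (0.1,.3,.53,.8):
        p,r=fk([0,q2,0,2.44,0,.17,0],s,x); print(q2,p.round(3),r.as_matrix()[:,2].round(2))
E
python3 fk.py
```

```text
0.00022853233199757395 (-1, -1, -1, -1) [0.3099, 0.4852, -0.0341, 0.4451, 0.0012, 0.3512, -0.0843, -0.0752, 1.497]
0.1 [ 0.488 -0.037  0.145] [ 0.42 -0.03 -0.91]
0.3 [ 0.445 -0.034  0.051] [ 0.23 -0.02 -0.97]
0.53 [ 0.375 -0.028 -0.044] [ 0. -0. -1.]
0.8 [ 0.267 -0.02  -0.131] [-0.26  0.02 -0.96]
```

```bash
cat > st.py <<'E'
from h import *
o=monitor.get_obs();print(o['q'].round(3),o['t'].__round__(2),o['eef_pos'].round(4),'\n',rot(o).round(3).tolist())
E
python3 -m creep '[[0.038,-0.028,-0.002,0,1],[0.038,-0.028,-0.002,0,1],[0.038,-0.028,-0.002,0,1],[0.038,-0.028,-0.002,0,1],[0.038,-0.028,-0.002,0,1],[0.038,-0.028,-0.002,0,1],[0.038,-0.028,-0.002,0,1],[0.038,-0.028,-0.002,0,1],[0.038,-0.028,-0.002,0,1],[0.038,-0.028,-0.002,0,1]]' >/dev/null; python3 st.py; python3 -m creep '[[0.039,-0.029,-0.012,0,1],[0.039,-0.029,-0.012,0,1],[0.039,-0.029,-0.012,0,1]]'>/dev/null; python3 st.py
```

```text
[-1.493 -0.064  1.168  1.736  0.057  1.199  0.729] 6.5 [0.5567 0.1141 0.4151] 
 [[-0.857, 0.468, 0.217], [0.493, 0.867, 0.078], [-0.152, 0.173, -0.973]]
[-1.229 -0.334  0.644  1.907  0.254  1.293  0.437] 6.8 [0.4417 0.1013 0.4166] 
 [[-0.863, 0.462, 0.203], [0.485, 0.871, 0.081], [-0.14, 0.168, -0.976]]
```

```bash
for i in 1 2 3; do python3 -m creep '[[0.039,-0.029,-0.012,0,1],[0.039,-0.029,-0.012,0,1]]'>/dev/null; python3 st.py;done
```

```text
[-0.886 -0.336  0.374  1.941  0.151  1.285  0.522] 7.0 [0.4067 0.0897 0.4238] 
 [[-0.86, 0.465, 0.211], [0.491, 0.866, 0.092], [-0.14, 0.183, -0.973]]
[-0.55  -0.336  0.138  1.95   0.044  1.284  0.641] 7.2 [0.384  0.08   0.4315] 
 [[-0.858, 0.465, 0.217], [0.493, 0.864, 0.099], [-0.142, 0.192, -0.971]]
[-0.216 -0.337 -0.095  1.954 -0.059  1.289  0.767] 7.4 [0.3673 0.0765 0.4324] 
 [[-0.86, 0.464, 0.214], [0.491, 0.866, 0.095], [-0.141, 0.186, -0.972]]
```

```bash
for i in 1 2; do python3 -m creep '[[0.039,-0.029,-0.012,0,1],[0.039,-0.029,-0.012,0,1],[0.039,-0.029,-0.012,0,1]]'>/dev/null; python3 st.py;done
```

```text
[-1.000e-03 -3.370e-01 -2.090e-01  1.998e+00 -1.480e-01  1.303e+00
  8.690e-01] 7.7 [0.3429 0.0659 0.4069] 
 [[-0.86, 0.488, 0.153], [0.505, 0.856, 0.107], [-0.079, 0.169, -0.982]]
[ 0.187 -0.337 -0.458  2.082 -0.204  1.358  0.85 ] 8.0 [0.2764 0.0918 0.3528] 
 [[-0.871, 0.491, -0.004], [0.49, 0.87, 0.053], [0.029, 0.044, -0.999]]
```

Inward pushing at the near limit undoes the tilt. The tool is now 3° off vertical, which is good enough. Now to the scraper.

```bash
python3 -m creep '[[-0.04,0.031,0,0,1],[-0.04,0.031,0,0,1],[-0.04,0.031,0,0,1],[-0.04,0.031,0,0,1],[-0.027,-0.036,0.004,0,1],[-0.027,-0.036,0.004,0,1],[-0.027,-0.036,0.004,0,1],[-0.027,-0.036,0.004,0,1],[-0.027,-0.036,0.004,0,1],[-0.027,-0.036,0.004,0,1],[-0.027,-0.036,0.004,0,1],[-0.027,-0.036,0.004,0,1],[-0.027,-0.036,0.004,0,1],[-0.027,-0.036,0.004,0,1],[-0.027,-0.036,0.004,0,1],[0,0,0,-0.15,1],[0,0,0,-0.15,1],[0,0,0,-0.15,1],[0,0,0,-0.15,1],[0,0,0,-0.15,1]]' >/dev/null; python3 st.py; python3 - <<'E'
from h import *
import pickle
c=cam("wrist"); im=eyes.read_camera("wrist"); cv2.imwrite("pics/w1.png",im); pickle.dump(c,open("w1.pkl","wb"))
E
```

```text
[ 0.747  0.426 -0.331  1.467  0.088  1.297  2.244] 10.0 [ 0.5444 -0.3598  0.2835] 
 [[-0.967, -0.253, -0.003], [-0.253, 0.966, 0.056], [-0.012, 0.055, -0.998]]
```

View pics/w1.png

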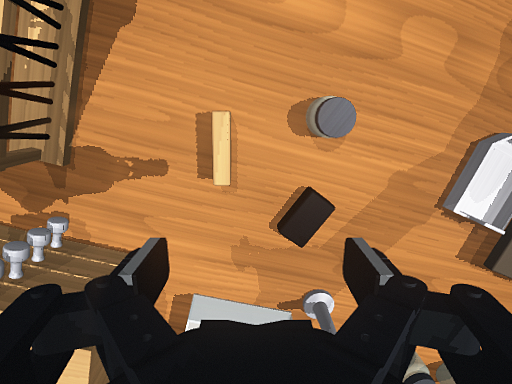

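The wrist view shows the scraper's top face as a pale strip, corners about (213,112), (229,112), (231,185), (214,185). The jar is at (333,117) and the charcoal at (305,216).

```bash
python3 - <<'E'
from h import *
import pickle
c=pickle.load(open("w1.pkl","rb")); im=cv2.imread("pics/w1.png")
hsv=cv2.cvtColor(im,cv2.COLOR_BGR2HSV); print(hsv[150,221],hsv[150,250],hsv[120,217])
m=np.zeros(im.shape[:2],np.uint8); h0=hsv[150,221].astype(int)
m[(np.abs(hsv[...,1].astype(int)-h0[1])<45)&(np.abs(hsv[...,2].astype(int)-h0[2])<35)]=255
m[:90]=0;m[200:]=0;m[:,:195]=0;m[:,250:]=0; m=cv2.morphologyEx(m,cv2.MORPH_OPEN,np.ones((3,3)))
k=max(cv2.findContours(m,0,2)[0],key=cv2.contourArea); rc=cv2.minAreaRect(k); b=cv2.boxPoints(rc); print(b.round(1).tolist())
for z in (.05,.06): 
    P=np.array([onz(c,u,v,z) for u,v in b]); e=[P[1]-P[0],P[2]-P[1]]
    l=max(e,key=np.linalg.norm); print(z,P.mean(0).round(4),[np.linalg.norm(x).round(4) for x in e],np.degrees(np.arctan2(l[1],l[0])))
s=cam("scene"); k=.325  # scene crop: near-left and far-left top corners
for pw,ps in (((213,112),(95+(430-400)*k,130+53*k)),((214,185),(95+(431-400)*k,130+135*k))):
    P,e=tri((c,*pw),(s,*ps)); print("tri",P.round(4),e.round(4))
E
```

```text
[ 20 106 246] [ 15 163 210] [ 19 111 241]
[[213.0, 112.0], [229.0, 112.0], [229.0, 184.0], [213.0, 184.0]]
0.05 [ 0.5364 -0.3966  0.05  ] [np.float64(0.021), np.float64(0.0978)] 13.34801487546717
0.06 [ 0.5351 -0.3963  0.06  ] [np.float64(0.0205), np.float64(0.0953)] 13.348014875467166
tri [ 0.4917 -0.4179  0.0578] 0.002
tri [ 0.5858 -0.3943  0.057 ] 0.0006
```

```bash
python3 -m creep '[[0.01,-0.023,0.02,0,1],[0.01,-0.0235,0.03,0,1],[0,0,0.04,0,1],[0,0,0.045,0,1],[0,0,0.045,0,1],[0,0,0.04,0,1],[0,0,0.03,0,1],[0,0,0.005,0,1],[0,0,0,0,1]]' ; python3 st.py; python3 -m creep '[[0,0,0,0,0.2],[0,0,0,0,0],[0,0,0,0,0],[0,0,0,0,0],[0,0,0,0,0],[0,0,0,0,0],[0,0,0,0,0]]' 60; python3 st.py
```

```text
t: 10.95
eef_pos: [0.5359, -0.3953, 0.0262]
tool_rot: [0.002, -0.124, 0.992, 0.028]
contact_force: [0.3, -0.9, 0.4]
gripper_width: 0.999
grasp_force: 0.0
[ 0.762  0.691 -0.282  1.655  0.174  0.855  2.241] 10.95 [ 0.5359 -0.3953  0.0262] 
 [[-0.969, -0.246, -0.003], [-0.246, 0.968, 0.057], [-0.011, 0.056, -0.998]]
t: 11.65
eef_pos: [0.5368, -0.3961, 0.028]
tool_rot: [0.003, -0.124, 0.992, 0.027]
contact_force: [-1.8, 1.1, 4.7]
gripper_width: 0.251
grasp_force: 58.7
[ 0.762  0.689 -0.282  1.654  0.175  0.855  2.242] 11.65 [ 0.5368 -0.3961  0.028 ] 
 [[-0.969, -0.247, -0.001], [-0.247, 0.968, 0.055], [-0.013, 0.053, -0.998]]
```

Scraper gripped. Now precise slab, offcut and tray positions from the saved pictures.

```bash
python3 - <<'E'
from h import *
s,d=cam("scene"),cam("side"); a=cv2.imread("pics/scene0.png"); b=cv2.imread("pics/side0.png"); k=.325
S=lambda u,v:(s,240+u*k,110+v*k); D=lambda u,v:(d,140+u*k,160+(v-308)*k)
for n,p,q in (("near-right",(164,38),(105,466)),("near-left",(345,60),(33,392)),("far-right",(126,254),(318,385)),("ring",(0,0),(0,0))):
    if n!="ring": P,e=tri(S(*p),D(*q)); print(n,P.round(4),e.round(4))
for nm,im,box,c in (("scene",a,(290,140,345,175),s),("side",b,(180,175,215,200),d)):
    x0,y0,x1,y1=box; g=cv2.cvtColor(im,cv2.COLOR_BGR2GRAY); m=np.zeros_like(g); m[y0:y1,x0:x1]=(g[y0:y1,x0:x1]>120)*255
    n,l,st,ce=cv2.connectedComponentsWithStats(m)
    for i in range(1,n):
        if st[i,4]>3: print(nm,ce[i].round(1),st[i,4],onz(c,*ce[i],.060).round(4))
# tray: tab top and rim corners
P,e=tri(S(55,178),D(282,408)); print("tab top left(-y?)",P,e)
P,e=tri(S(105,180),D(310,440)); print("?",P,e)
for n,p,q in (("far-right rim",(20,192),(330,466)),("near diag a",(43,98),(215,517)),("near diag b",(80,80),(148,470))):
    P,e=tri(S(*p),D(*q)); print(n,P.round(4),e.round(4))
E
```

```text
near-right [0.3664 0.1202 0.0487] 0.0043
near-left [0.3931 0.2927 0.0526] 0.0076
far-right [0.6222 0.086  0.0517] 0.003
scene [304.8 149.9] 17 [0.481  0.1515 0.06  ]
scene [317.8 151.2] 21 [0.4841 0.1878 0.06  ]
scene [307.  158.8] 19 [0.5128 0.1565 0.06  ]
scene [320.7 163.8] 22 [0.5288 0.1937 0.06  ]
side [200.7 180. ] 13 [0.5335 0.2006 0.06  ]
side [191.  185.5] 16 [0.4877 0.193  0.06  ]
side [204.  185.8] 13 [0.5168 0.1617 0.06  ]
side [196.9 189.8] 12 [0.4846 0.1573 0.06  ]
tab top left(-y?) [0.54386468 0.03368815 0.06945306] 0.032783492477041334
? [0.551781   0.050365   0.04018285] 0.0407065289351427
far-right rim [ 0.5452 -0.0114  0.0295] 0.0027
near diag a [0.4171 0.0075 0.0173] 0.0056
near diag b [0.3982 0.0569 0.045 ] 0.045
```

```bash
python3 -m creep '[[0,0,-0.045,0,0],[0,0,-0.045,0,0],[0,0,-0.045,0.13,0],[0,0,0,0.132,0],[0,0,0,0.132,0],[0.008,0.045,0.0025,0,0],[0.008,0.045,0.0025,0,0],[0.008,0.045,0.0025,0,0],[0.008,0.045,0.0025,0,0],[0.008,0.045,0.0025,0,0],[0.008,0.045,0.0025,0,0],[0.008,0.045,0.0025,0,0],[0.008,0.045,0.0025,0,0],[0.008,0.045,0.0025,0,0],[0.008,0.045,0.0025,0,0],[0.008,0.045,0.0025,0,0],[0.008,0.045,0.0025,0,0],[0.008,0.045,0.0025,0,0],[0.008,0.045,0.0025,0,0]]'; python3 st.py; python3 - <<'E'
from h import *
import pickle
out=[]
for n in("wrist","side"):
    c=cam(n); im=eyes.read_camera(n); cv2.imwrite(f"pics/{n}2.png",im); pickle.dump(c,open(n+"2.pkl","wb")); out.append(im)
sd=cv2.resize(out[1][140:280,120:300],(400,311),interpolation=cv2.INTER_CUBIC)
wr=cv2.resize(out[0],(400,300)); cv2.imwrite("pics/v2.png",np.hstack([wr,sd[:300]]))
E
```

```text
t: 13.55
eef_pos: [0.5157, 0.2388, 0.1623]
tool_rot: [-0.003, 0.072, 0.997, 0.028]
contact_force: [0.7, -0.8, -2.9]
gripper_width: 0.249
grasp_force: 59.6
[-0.147  0.374 -0.457  1.85   0.143  0.929  0.769] 13.55 [0.5157 0.2388 0.1623] 
 [[-0.99, 0.144, -0.002], [0.144, 0.988, 0.055], [0.01, 0.054, -0.998]]
```

View pics/v2.png

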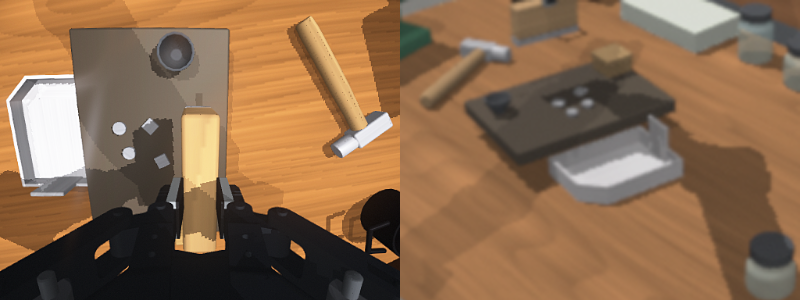

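The wrist view (scale 1/1.28) shows the slab's near corners at (70,28) and (229,28). The offcuts are at (119,128), (151,126), (129,153), (162,161), all on the tray side of the scraper. The tray's far wall is at about (60,185).

```bash
python3 - <<'E'
from h import *
import pickle
c=pickle.load(open("wrist2.pkl","rb")); k=1.28
def p(n,u,v,z): print(n,onz(c,u*k,v*k,z).round(4))
p("nr",70,28,.055);p("nl",229,28,.055);p("right edge low",92,208,.055)
for u,v in((119,128),(151,126),(129,153),(162,161)): p("off",u,v,.061)
p("cup",174,50,.079)
for u,v in((8,100),(25,76),(72,74),(25,187)): p("tray rim",u,v,.028)
p("tab top l",30,193,.062);p("tab top r",82,180,.062)
E
```

```text
nr [0.3639 0.1236 0.055 ]
nl [0.3891 0.2974 0.055 ]
right edge low [0.5788 0.0929 0.055 ]
off [0.4803 0.1545 0.061 ]
off [0.4839 0.192  0.061 ]
off [0.5119 0.1595 0.061 ]
off [0.5282 0.1968 0.061 ]
cup [0.4081 0.2334 0.079 ]
tray rim [0.4251 0.01   0.028 ]
tray rim [0.4003 0.0414 0.028 ]
tray rim [0.4079 0.1012 0.028 ]
tray rim [ 0.5445 -0.0072  0.028 ]
tab top l [0.5429 0.0241 0.062 ]
tab top r [0.5363 0.0946 0.062 ]
```

```bash
python3 -m creep '[[0,0,0.035,0,0],[0,0,0.03,0,0],[0,0,0.01,0,0],[0,0,0.001,0,0],[0,0,0,0,0]]'; python3 st.py; python3 - <<'E'
from h import *
for n in("side","scene"):
    im=eyes.read_camera(n); cv2.imwrite(f"pics/{n}3.png",im)
a=cv2.imread("pics/side3.png")[150:250,130:260]; b=cv2.imread("pics/scene3.png")[110:210,240:370]
cv2.imwrite("pics/v3.png",np.hstack([cv2.resize(x,(400,308),interpolation=cv2.INTER_CUBIC) for x in(a,b)]))
E
```

```text
t: 14.15
eef_pos: [0.5167, 0.2418, 0.0873]
tool_rot: [-0.002, 0.072, 0.997, 0.028]
contact_force: [1.3, 0.1, -1.4]
gripper_width: 0.25
grasp_force: 59.7
[-0.179  0.471 -0.429  1.907  0.202  0.782  0.721] 14.15 [0.5167 0.2418 0.0873] 
 [[-0.99, 0.144, -0.001], [0.144, 0.988, 0.056], [0.009, 0.056, -0.998]]
```

View pics/v3.png

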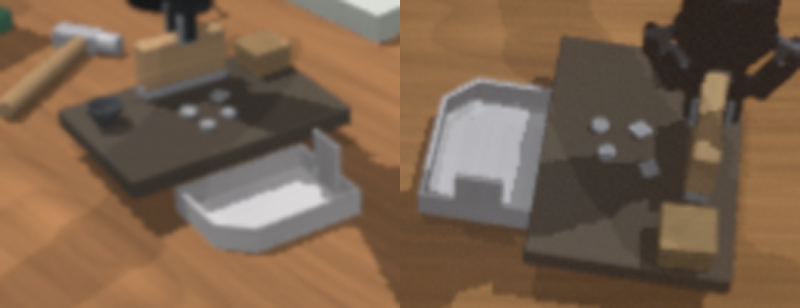

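The side and scene crops show the scraper standing just over the slab, aligned, with all four offcuts on its tray side. Lowering it a little more, then wiping.

```bash
python3 -m creep '[[0,0,0.002,0,0],[0,0,0.001,0,0],[0,0,0,0,0]]' | sed -n '2p;4p'; python3 -m creep '[[0,-0.012,-0.0007,0,0],[0,-0.012,-0.0007,0,0],[0,-0.012,-0.0007,0,0],[0,-0.012,-0.0007,0,0],[0,-0.012,-0.0007,0,0],[0,-0.012,-0.0007,0,0],[0,-0.012,-0.0007,0,0],[0,-0.012,-0.0007,0,0],[0,-0.012,-0.0007,0,0]]'; 
```

```text
eef_pos: [0.5163, 0.2418, 0.0838]
contact_force: [0.0, -0.0, -0.2]
t: 15.45
eef_pos: [0.5004, 0.1337, 0.0838]
tool_rot: [-0.003, 0.072, 0.997, 0.028]
contact_force: [1.5, 0.3, -1.2]
gripper_width: 0.252
grasp_force: 59.8
```

```bash
python3 -m creep '[[0,-0.015,-0.001,0,0],[0,-0.02,-0.001,0,0],[0,-0.005,0,0,0],[0,0,0,0,0],[0,0,0,0,0]]'; python3 - <<'E'
from h import *
import pickle
for n in("side","scene","wrist"):
    pickle.dump(cam(n),open(n+"4.pkl","wb")); im=eyes.read_camera(n); cv2.imwrite(f"pics/{n}4.png",im)
a=cv2.imread("pics/side4.png")[160:260,150:280]; b=cv2.imread("pics/scene4.png")[110:210,230:360]
cv2.imwrite("pics/v4.png",np.hstack([cv2.resize(x,(400,308),interpolation=cv2.INTER_CUBIC) for x in(a,b)]))
E
```

```text
t: 15.95
eef_pos: [0.4949, 0.0955, 0.0837]
tool_rot: [-0.003, 0.072, 0.997, 0.028]
contact_force: [0.0, -0.5, -0.7]
gripper_width: 0.253
grasp_force: 59.8
```

View pics/v4.png

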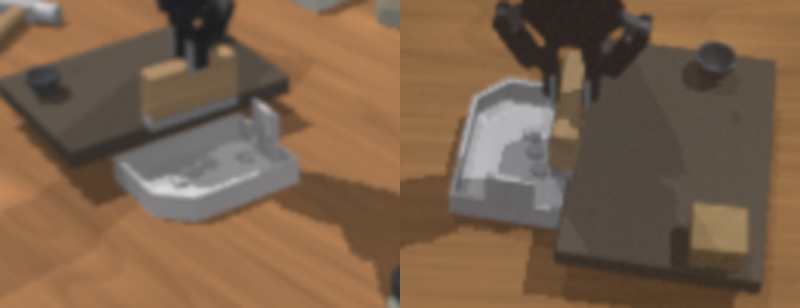

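The tray now holds the offcuts (side crop around (190,178), (205,168), (245,155)), and the slab is clean. Taking the scraper back to its place.

```bash
python3 -m creep '[[0,0,-0.045,0,0],[0,0,-0.045,0,0],[-0.0102,-0.043,-0.0025,0,0],[-0.0102,-0.043,-0.0025,0,0],[-0.0102,-0.043,-0.0025,0,0],[-0.0102,-0.043,-0.0025,0,0],[-0.0102,-0.043,-0.0025,0,0],[-0.0102,-0.043,-0.0025,0,0],[-0.0102,-0.043,-0.0025,0,0],[-0.0102,-0.043,-0.0025,0,0],[-0.0102,-0.043,-0.0025,0,0],[-0.0102,-0.043,-0.0025,0,0],[-0.0102,-0.043,-0.0025,0,0],[0,0,0.03,-0.13,0],[0,0,0.03,-0.132,0],[0,0,0.03,-0.132,0],[0,0,0,0,0]]'; python3 st.py
```

```text
t: 17.8
eef_pos: [0.5353, -0.387, 0.079]
tool_rot: [-0.001, -0.126, 0.992, 0.031]
contact_force: [-1.1, 0.6, -2.0]
gripper_width: 0.253
grasp_force: 59.7
[ 0.771  0.625 -0.308  1.636  0.159  0.948  2.242] 17.8 [ 0.5353 -0.387   0.079 ] 
 [[-0.968, -0.249, -0.009], [-0.249, 0.966, 0.062], [-0.007, 0.062, -0.998]]
```

```bash
python3 -m creep '[[0,0,0.03,0,0],[0,0,0.015,0,0],[0,0,0.005,0,0],[0,0,0.001,0,0],[0,0,0,0,0]]'; python3 -m creep '[[0,0,0,0,0.4],[0,0,0,0,1],[0,0,0,0,1],[0,0,0,0,1]]'; python3 -m creep '[[0,0,-0.04,0,1],[0,0,-0.045,0,1],[0,0,-0.045,0,1],[0,0,-0.02,0,1]]' |head -2; python3 st.py
```

```text
t: 18.3
eef_pos: [0.5387, -0.3875, 0.0343]
tool_rot: [0.003, -0.124, 0.992, 0.027]
contact_force: [-0.0, -0.4, -2.4]
gripper_width: 0.25
grasp_force: 59.7
t: 18.7
eef_pos: [0.5381, -0.3873, 0.0336]
tool_rot: [0.003, -0.124, 0.992, 0.028]
contact_force: [0.1, -0.5, 0.3]
gripper_width: 0.892
grasp_force: 0.0
t: 19.1
eef_pos: [0.5401, -0.3968, 0.1881]
[ 0.788  0.521 -0.323  1.539  0.123  1.129  2.27 ] 19.1 [ 0.5401 -0.3968  0.1881] 
 [[-0.969, -0.247, 0.004], [-0.246, 0.968, 0.052], [-0.017, 0.049, -0.999]]
```

```bash
python3 -m creep '[[-0.012,0.043,0.001,0,1],[-0.012,0.043,0.001,0,1],[-0.012,0.043,0.001,0,1],[-0.012,0.043,0.001,0,1],[-0.012,0.043,0.001,0,1],[-0.012,0.043,0.001,0,1],[-0.012,0.043,0.001,0,1],[-0.012,0.043,0.001,0,1],[-0.012,0.043,0.001,0,1],[-0.012,0.043,0.001,0,1],[0,0,0,-0.148,1],[0,0,0,-0.148,1],[0,0,0,-0.148,1],[0,0,0,-0.148,1],[0,0,0,-0.148,1],[0,0,0,-0.148,1],[0,0,0,-0.148,1],[0,0,0,-0.148,1]]' >/dev/null; python3 st.py; python3 - <<'E'
from h import *
import pickle
for n in("side","scene","wrist"):
    pickle.dump(cam(n),open(n+"5.pkl","wb")); im=eyes.read_camera(n); cv2.imwrite(f"pics/{n}5.png",im)
a=cv2.imread("pics/side5.png")[190:310,150:380]; b=cv2.imread("pics/wrist5.png")
b=cv2.resize(b,(500,375)); a=cv2.resize(a,(431,225)); o=np.zeros((600,500,3),np.uint8); o[:375]=b; o[375:,:431]=a
cv2.imwrite("pics/v5.png",o)
E
```

```text
[ 0.422  0.368 -0.736  1.826  0.221  1.034  2.619] 20.9 [0.5481 0.0507 0.1979] 
 [[-0.131, -0.991, -0.002], [-0.99, 0.13, 0.056], [-0.055, 0.009, -0.998]]
```

View pics/v5.png

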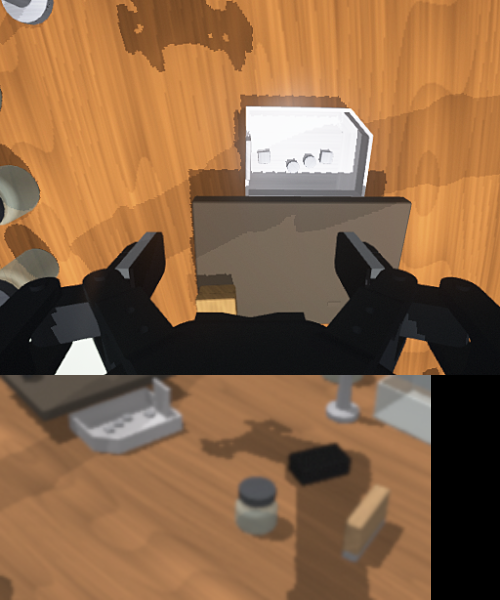

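The wrist view shows all four offcuts inside the tray: (264,157), (291,165), (309,160), (326,157). The tray's far/right rim corner is at (247,107) and its diagonal runs from (350,110) to (372,133). The side view shows the scraper standing free. Measuring the tab next.

```bash
python3 - <<'E'
from h import *
import pickle
c=pickle.load(open("wrist5.pkl","rb")); im=cv2.imread("pics/wrist5.png"); s=pickle.load(open("scene5.pkl","rb"))
hsv=cv2.cvtColor(im,cv2.COLOR_BGR2HSV); m=((hsv[...,1]<40)&(hsv[...,2]>70)).astype(np.uint8)*255
m[:100]=0;m[203:]=0;m[:,:240]=0;m[:,390:]=0
k=max(cv2.findContours(m,0,1)[0],key=cv2.contourArea); a=cv2.approxPolyDP(k,3,True)[:,0]; 
for u,v in a: print(u,v,onz(c,u,v,.028).round(4))
print([ (r,int(np.argmax(m[r]>0))) for r in range(108,202,4)])
g=cv2.cvtColor(im,cv2.COLOR_BGR2GRAY)
for r in (115,135,145,155,165,175,185): print(r,g[r,244:276].tolist())
E
```

```text
252 109 [ 0.5426 -0.011   0.028 ]
252 200 [0.5574 0.0942 0.028 ]
372 201 [0.4119 0.116  0.028 ]
381 138 [0.4003 0.0401 0.028 ]
358 111 [0.4259 0.0066 0.028 ]
[(108, 0), (112, 252), (116, 252), (120, 252), (124, 252), (128, 252), (132, 252), (136, 252), (140, 252), (144, 252), (148, 252), (152, 252), (156, 251), (160, 251), (164, 251), (168, 251), (172, 251), (176, 251), (180, 251), (184, 251), (188, 251), (192, 251), (196, 251), (200, 252)]
115 [104, 148, 91, 89, 93, 92, 83, 131, 255, 255, 251, 248, 244, 244, 245, 245, 245, 245, 246, 245, 245, 246, 246, 246, 247, 246, 246, 247, 247, 247, 247, 247]
135 [92, 92, 96, 99, 102, 105, 100, 115, 196, 224, 183, 254, 254, 251, 250, 250, 250, 250, 250, 250, 250, 250, 250, 250, 251, 251, 251, 251, 251, 251, 251, 250]
145 [97, 98, 101, 101, 105, 107, 105, 107, 250, 255, 243, 243, 229, 235, 253, 251, 251, 251, 251, 251, 251, 251, 251, 251, 251, 251, 251, 251, 251, 251, 251, 251]
155 [94, 97, 99, 103, 106, 108, 104, 108, 233, 240, 242, 245, 221, 220, 254, 252, 252, 253, 255, 172, 149, 141, 131, 132, 135, 134, 137, 152, 155, 172, 181, 188]
165 [141, 143, 146, 99, 99, 101, 98, 116, 225, 235, 239, 239, 183, 250, 247, 246, 245, 246, 247, 250, 221, 227, 229, 230, 236, 238, 234, 236, 239, 238, 238, 239]
175 [98, 94, 94, 99, 97, 94, 87, 130, 220, 235, 242, 243, 168, 154, 255, 254, 255, 255, 255, 255, 255, 255, 255, 170, 158, 255, 251, 252, 255, 255, 255, 255]
185 [91, 89, 88, 92, 91, 86, 65, 239, 255, 253, 245, 145, 146, 150, 151, 153, 153, 152, 151, 153, 152, 154, 153, 152, 152, 154, 153, 154, 154, 153, 154, 152]
```

```bash
python3 - <<'E'
from h import *
d=cam("side"); w=__import__("pickle").load(open("wrist5.pkl","rb"))
P,e=tri((d,150+158/1.874,190+4/1.875),(w,253.5,157)); print("tab top",P.round(4),e.round(4))
print("offcut",onz(w,270,161,.01).round(4))
E
python3 -m creep '[[0.0146,-0.002,0.02,0,0.7],[0,0,0.04,0,0.7],[0,0,0.04,0,0.7],[0,0,0.04,0,0.7],[0,0,0.02,0,0.7],[0,0,0,0,0.7]]'; python3 st.py
```

```text
tab top [0.5438 0.0362 0.0773] 0.0095
offcut [0.5295 0.0535 0.01  ]
t: 21.65
eef_pos: [0.5454, 0.0447, 0.0344]
tool_rot: [0.015, -0.656, 0.755, 0.023]
contact_force: [-0.1, 0.1, 0.1]
gripper_width: 0.699
grasp_force: 0.0
[ 0.324  0.575 -0.621  1.959  0.404  0.734  2.479] 21.65 [0.5454 0.0447 0.0344] 
 [[-0.14, -0.99, -0.008], [-0.989, 0.139, 0.055], [-0.054, 0.015, -0.998]]
```

```bash
python3 -m creep '[[0,-0.003,0.006,0,0.7],[0,0,0,0,0.7],[0,0,0,0,0],[0,0,0,0,0],[0,0,0,0,0],[0,0,0,0,0],[0,0,0,0,0],[0,0,0,0,0],[0,0,0,0,0]]' 80; python3 st.py; python3 - <<'E'
from h import *
a=eyes.read_camera("side")[170:270,150:280]; b=eyes.read_camera("scene")[110:210,230:360]
cv2.imwrite("pics/v6.png",np.hstack([cv2.resize(x,(400,308),interpolation=cv2.INTER_CUBIC) for x in(a,b)]))
E
```

```text
t: 22.55
eef_pos: [0.5503, 0.0449, 0.0317]
tool_rot: [0.017, -0.657, 0.754, 0.022]
contact_force: [-3.9, -0.5, 7.0]
gripper_width: 0.023
grasp_force: 77.1
[ 0.32   0.583 -0.617  1.953  0.412  0.729  2.478] 22.55 [0.5503 0.0449 0.0317] 
 [[-0.137, -0.991, -0.002], [-0.989, 0.136, 0.055], [-0.054, 0.01, -0.998]]
```

View pics/v6.png

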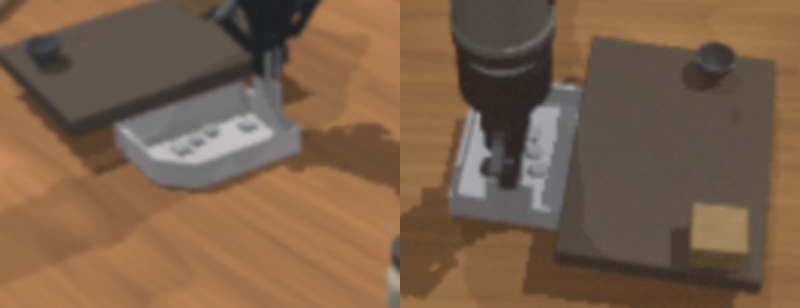

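The side and scene crops show the fingers on the tab and the four offcuts in the tray: (180,150), (197,141), (212,131), (248,126). Pulling the tray out and lifting.

```bash
python3 -m creep '[[0.01,0,-0.0005,0,0],[0.015,0,-0.001,0,0],[0.015,0,-0.001,0,0],[0.015,0,-0.001,0,0],[0.015,0,-0.001,0,0],[0.01,0,-0.001,0,0]]'; python3 -m creep '[[0,0,-0.02,0,0],[0,0,-0.035,0,0],[0,0,-0.04,0,0],[0,0,-0.04,0,0],[0,0,-0.04,0,0],[0,0,-0.04,0,0],[0,0,-0.04,0,0],[0,0,-0.03,0,0]]'; python3 st.py
```

```text
t: 23.25
eef_pos: [0.539, -0.0375, 0.0318]
tool_rot: [0.017, -0.656, 0.754, 0.022]
contact_force: [0.6, 0.2, -2.2]
gripper_width: 0.023
grasp_force: 76.3
t: 24.05
eef_pos: [0.5398, -0.0522, 0.3186]
tool_rot: [0.017, -0.656, 0.754, 0.021]
contact_force: [0.0, -0.4, -2.6]
gripper_width: 0.024
grasp_force: 78.4
[ 0.656  0.254 -0.768  1.678  0.127  1.278  2.871] 24.05 [ 0.5398 -0.0522  0.3186] 
 [[-0.138, -0.99, -0.002], [-0.989, 0.137, 0.054], [-0.053, 0.009, -0.999]]
```

```bash
python3 -m creep '[[0,0,-0.01,0.136,0],[0,0,-0.01,0.136,0],[0,0,-0.01,0.136,0],[0,0,-0.01,0.136,0],[0,0,-0.01,0.136,0],[-0.025,-0.023,-0.007,0,0],[-0.03,-0.028,-0.007,0,0],[-0.03,-0.028,-0.007,0,0],[-0.03,-0.028,-0.007,0,0],[-0.03,-0.028,-0.007,0,0],[-0.03,-0.028,-0.007,0,0],[-0.03,-0.028,-0.007,0,0],[-0.03,-0.028,-0.007,0,0]]' >/dev/null; python3 st.py;  python3 -m creep '[[0,0,-0.04,0,0],[0,0,-0.04,0,0],[0,0,-0.04,0,0]]'>/dev/null; python3 st.py
```

```text
[ 0.138  0.861 -0.51   0.443  0.342  1.881  2.221] 25.35 [ 0.8555 -0.0586  0.4191] 
 [[-0.731, -0.683, -0.005], [-0.682, 0.73, 0.054], [-0.033, 0.043, -0.999]]
[ 0.007  0.862  0.156  0.383 -0.204  1.904  2.331] 25.65 [ 0.854  -0.069   0.4429] 
 [[-0.754, -0.657, 0.001], [-0.656, 0.751, 0.075], [-0.05, 0.056, -0.997]]
```

```bash
for i in 1 2; do python3 -m creep '[[-0.008,-0.008,-0.04,0,0],[-0.008,-0.008,-0.04,0,0],[-0.008,-0.008,-0.04,0,0]]'>/dev/null; python3 st.py; done
```

```text
[-0.012  0.862  0.21   0.244 -0.256  1.916  2.335] 25.95 [ 0.8732 -0.0511  0.5081] 
 [[-0.722, -0.68, 0.126], [-0.677, 0.732, 0.068], [-0.139, -0.036, -0.99]]
[-0.019  0.776  0.302  0.243 -0.316  1.916  2.342] 26.25 [ 0.85   -0.0628  0.5858] 
 [[-0.721, -0.659, 0.216], [-0.666, 0.745, 0.048], [-0.193, -0.109, -0.975]]
```

```bash
python3 -m creep '[[-0.01,-0.01,-0.04,0,0],[-0.01,-0.01,-0.04,0,0],[-0.01,-0.01,-0.04,0,0],[-0.01,-0.01,-0.04,0,0]]'>/dev/null; python3 st.py; python3 -m creep '[[-0.012,-0.01,-0.04,0,0],[-0.012,-0.01,-0.04,0,0],[-0.012,-0.01,-0.04,0,0]]'; python3 st.py
```

```text
[-0.027  0.666  0.35   0.242 -0.348  1.916  2.346] 26.65 [ 0.8113 -0.0651  0.6803] 
 [[-0.697, -0.638, 0.327], [-0.663, 0.747, 0.044], [-0.272, -0.186, -0.944]]
t: 26.95
eef_pos: [0.7765, -0.0628, 0.7465]
tool_rot: [0.2, -0.35, 0.914, -0.055]
contact_force: [0.0, 0.4, -2.1]
gripper_width: 0.021
grasp_force: 78.5
[-0.041  0.584  0.388  0.242 -0.369  1.915  2.344] 26.95 [ 0.7765 -0.0628  0.7465] 
 [[-0.675, -0.617, 0.404], [-0.661, 0.75, 0.039], [-0.327, -0.241, -0.914]]
```

```bash
python3 -m creep '[[-0.012,-0.012,-0.04,0,0],[-0.012,-0.012,-0.04,0,0],[-0.012,-0.012,-0.04,0,0],[-0.012,-0.012,-0.04,0,0],[0,0,0,0,0],[0,0,0,0,0],[0,0,0,0,0],[0,0,0,0,0],[0,0,0,0,0],[0,0,0,0,0],[0,0,0,0,0],[0,0,0,0,0]]'; python3 st.py; python3 - <<'E'
from h import *
import pickle
ims=[]
for n in("scene","side","wrist"):
    c=cam(n); im=eyes.read_camera(n); cv2.imwrite(f"pics/{n}7.png",im)
    if n=="wrist": ims.append(cv2.resize(im,(400,300)));continue
    o=monitor.get_obs(); u,v=proj(c,o["eef_pos"]-np.array([.06,0,.03])); print(n,u,v)
    x=int(np.clip(u-80,0,352)); y=int(np.clip(v-60,0,264)); ims.append(cv2.resize(im[y:y+120,x:x+160],(400,300),interpolation=cv2.INTER_CUBIC))
cv2.imwrite("pics/v7.png",np.vstack([np.hstack(ims[:2]),np.hstack([ims[2],ims[2]*0])]))
E
```

```text
t: 28.15
eef_pos: [0.7232, -0.0656, 0.8273]
tool_rot: [0.248, -0.343, 0.902, -0.077]
contact_force: [-0.5, -0.3, -2.6]
gripper_width: 0.023
grasp_force: 78.1
[-0.055  0.479  0.436  0.242 -0.393  1.915  2.348] 28.15 [ 0.7232 -0.0656  0.8273] 
 [[-0.641, -0.582, 0.501], [-0.658, 0.752, 0.032], [-0.396, -0.309, -0.865]]
scene 184.21441202030323 -150.8657579575535
side 294.81945785780283 -69.08914503398526
```

View pics/v7.png

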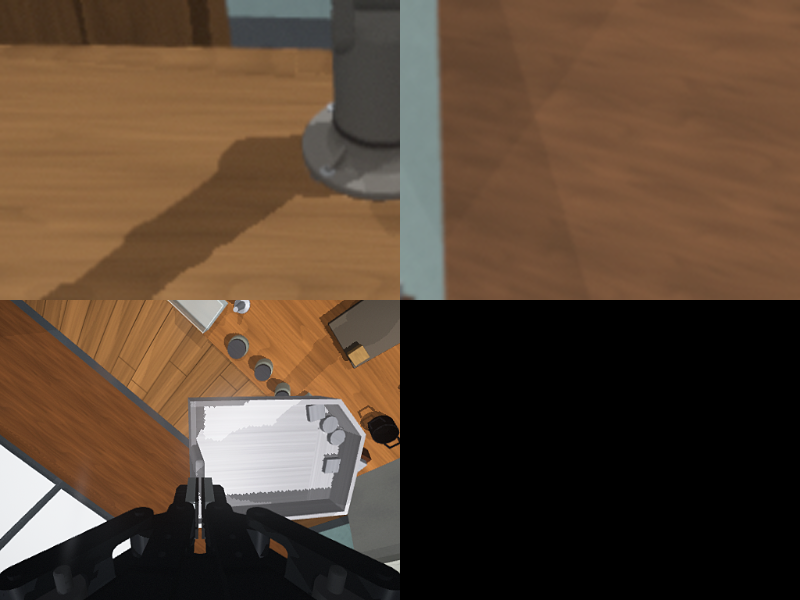

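The wrist view (1/1.28) shows two discs against the diagonal at (330,425) and (337,437), one square by the right wall at (315,412), and the other square at (332,465) still on the near wall about 12 mm short. I'll check whether it is still moving.

```bash
python3 - <<'E'
from h import *
a=cv2.imread("pics/wrist7.png"); b=eyes.read_camera("wrist"); cv2.imwrite("pics/wrist8.png",b)
d=cv2.absdiff(a,b).max(2)[120:280,240:480]; print((d>40).sum(), np.argwhere(d>40).mean(0) if (d>40).any() else 0)
print(cv2.cvtColor(b,cv2.COLOR_BGR2GRAY)[184:236:4,384:464:4])
E
```

```text
19 [ 95.15789474 135.05263158]
[[210 209 205 203 201 205 208 198 196 208 130 167 165 114  92  95  94  90
   89 143]
 [201 202 201 203 201 203 207 198 194 202 196 196 199  91  91  94  96  92
   87 199]
 [200 199 198 197 198 201 202 201 197 204 201 197 205  95  93  94  93  93
   85 200]
 [209 210 209 207 206 197 199 202 209 207 218 150 152  93  95  92  89  92
   86 198]
 [203 203 202 200 200 204 202 201 113 122 123 121 101  93  96  92  90  91
   97 199]
 [206 203 201 200 202 211 202 206  81 129 143 154 170 100  94  94  92  89
  166 205]
 [204 204 204 203 206 210 200 207  79 169 172 171 167  86  97  97  92  85
  206 199]
 [197 197 195 194 207 210 202 192  75 168 174 177 166  94  95  92  96  82
  198 190]
 [202 199 199 196 202 203 206 157 117 170 174 178 174  96  96  92  92  86
  199 194]
 [204 203 203 203 200 203 206 209 152 168 166 161 131  95  93  92  90 124
  205 117]
 [198 197 196 196 208 208 203 207 208 206 206  89  94  96  95  92  89 215
  170 100]
 [206 204 204 204 215 205 203 206 205 198 201  93  95  96  96  95  85 203
   96 106]
 [201 199 200 207 214 203 204 207 203 201 201  96  97  96  93  93  87 201
  100 104]]
```

```bash
python3 -m creep '[[0,0,0,0.12,0],[0,0,0,0.12,0],[0,0,0,0.12,0],[0,0,0,0,0],[0,0,0,0,0],[0,0,0,0,0],[0,0,0,0,0]]'>/dev/null; python3 st.py; python3 - <<'E'
from h import *
b=eyes.read_camera("wrist"); cv2.imwrite("pics/wrist9.png",b)
g=cv2.cvtColor(b,cv2.COLOR_BGR2GRAY)
print("\n".join("".join("#" if v<120 else "+" if v<190 else "." for v in g[r,340:472:2]) for r in range(124,250,4)))
E
```

```text
[-0.066  0.481  0.493  0.245 -0.438  1.915  1.996] 29.05 [ 0.723  -0.0656  0.8274] 
 [[-0.804, -0.32, 0.501], [-0.352, 0.935, 0.032], [-0.479, -0.15, -0.865]]
################################################+#################
................................................##################
.............................++.....+++++++++....################+
........................##++++++++++.#########+...+#+###########+.
........................+#++++++++++..##########....#++########+.+
........................+##++++++++++#+##########+...+########...+
.........................##++++++++++#+++++########....#######+###
.........................##++++.####++++++++########....##########
................................+##++++++++++########+...+########
.................................##+++++++++###########....#######
..................................#+++++++#+++++########+...######
.....................................+###++++++###########...+####
......................................##++++++++###########+..####
......................................##.++++++############..+####
...
[... 502 characters left out ...]
....################..########
........................................+##############...########
........................................#+#############..#########
........................................#+############...#########
.......................................#++############..##########
......................................++++###########...##########
.......................................++############..###########
......................................+++###########+..###########
.................................+...+++############..#########+++
..............++...+++++++++++++++++++++###########+..######++++++
++++++++++++++++++++++++++++++++++++++++###########..+###++++++++#
```

The chain is closed up against the diagonal. Turning back gently so that the slope points into the corner, then a final look.

```bash
python3 -m creep '[[0,0,0,-0.06,0],[0,0,0,-0.06,0],[0,0,0,-0.06,0],[0,0,0,0,0],[0,0,0,0,0],[0,0,0,0,0],[0,0,0,0,0],[0,0,0,0,0],[0,0,0,0,0],[0,0,0,0,0]]'; python3 st.py; python3 - <<'E'
from h import *
b=eyes.read_camera("wrist"); s=eyes.read_camera("scene"); d=eyes.read_camera("side")
t=cv2.resize(b[110:260,250:480],(690,450),interpolation=cv2.INTER_CUBIC); o=np.zeros((600,690,3),np.uint8); o[:450]=t
for i,x in enumerate((s,d)): o[450:,i*200:i*200+200]=cv2.resize(x,(200,150),interpolation=cv2.INTER_AREA)
cv2.imwrite("pics/v10.png",o); print(monitor.get_obs()["joint_vel"].round(3))
E
```

```text
t: 30.1
eef_pos: [0.723, -0.0655, 0.8274]
tool_rot: [0.254, -0.261, 0.93, -0.054]
contact_force: [-0.6, -0.3, -2.1]
gripper_width: 0.022
grasp_force: 78.4
[-0.065  0.481  0.489  0.244 -0.435  1.915  2.174] 30.1 [ 0.723  -0.0655  0.8274] 
 [[-0.734, -0.458, 0.501], [-0.513, 0.858, 0.032], [-0.445, -0.233, -0.865]]
[-0.    -0.001 -0.     0.    -0.    -0.     0.003]
```

View pics/v10.png

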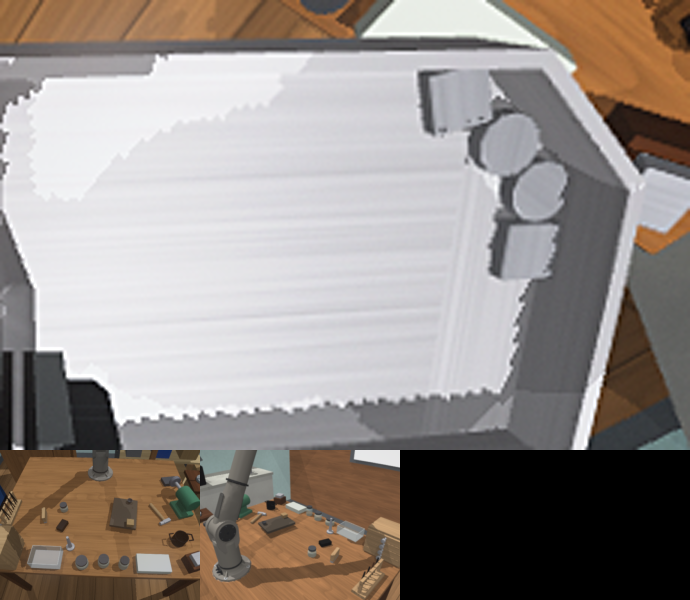

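The last view shows all four offcuts touching one another along the diagonal wall: (455,100), (505,143), (535,190), (525,248). The tray is still and well above the bench. Everything else is where it was.

```bash
python3 -c "
from station import bot
print(bot.hand_in())"
```

```text
the job is handed in; nothing more can be done
None
```

The job is handed in at about 30 s of the 54 s. All four offcuts rest together in the tray's cut-off corner, the tray is held tilted and still about 0.8 m above the bench, and the scraper stands clear at the right.

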